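Riddle small bushings out of a lot of pocket-watch cases

ROBOT

A 6-joint arm with a two-finger parallel gripper is mounted at the origin on the work surface. World frame = base frame: x ahead of the robot, y to its left, z up, the work surface at z = 0. Lengths are in m, angles in rad, forces in N, time in s.
With the tool pointing down it reaches from about 0.25 to 0.725 m from the base axis. Payload 4 kg.
Tool frame: the origin (TCP) lies midway between the tips of the shut fingers; the grasp point (between the pads) lies 19 mm behind it (bot.grip_point_offset is the distance from the TCP to the grasp point, in m); z points along the fingers, y is the line along which they close (so a half turn about z gives the same grasp; the last joint's range is limited). The gripper opens to 85 mm and grips with 20 to 120 N. Pads are 22 mm wide; open, the fingers measure 114 mm over their backs; the gripper's body (76 mm by 85 mm) begins 54 mm behind the grasp point. The pads swing forward as they close: fully open they stand 13 mm farther back than shut.
Start: joints at [-1.162, 0.241, 0.005, 1.335, 0, 1.571], TCP at [0.199, -0.459, 0.231] pointing down, gripper open.
Joint ranges: [-2.72, 2.72], [-1.05, 1.87], [-1.09, 1.28], [-1.99, 2.15], [-1.42, 1.44], [-3.14, 3.14]. Speed limits (rad/s): [2.79, 2.79, 3.14, 3.14, 3.14, 3.14].

INTERFACE

Orientations are given as a unit quaternion [x, y, z, w].
In Python, from workcell import bot gives the robot as it stands.
- The arm moves only by the tool step_arm, never from a script. Its argument "targets" is text: rows parted by semicolons, each of 7 numbers parted by spaces: the opening, from -1 (shut) to 1 (fully open), so that 0 is half open, then the shift along the world's x, y, z normalised to -1 to 1, where 1 is 0.5 m, then the turn, a rotation vector about the world's x, y, z normalised to -1 to 1, where 1 is pi/4 rad. In form: gripper x y z wx wy wz; .... A call has 1 to 10 rows; each row is the pose to reach, as a shift and turn from the pose commanded when the call began; what a row does not reach only later rows make up. A row lasts 1/12 s, in which the tool goes at most 41.7 mm and 7.16 degrees, less where a joint would pass 70% of its speed; a pose out of reach is approached as far as the arm can. A call with a number of a shift or a turn outside -1 to 1 is refused whole. A call with a gripper value outside its range is refused whole. The fingers move at their own pace and stop on an object; the grip force is fixed at half the most. Time passes only in rows, so rows that repeat a pose let the fingers close. It gives the time, the measured TCP pose, the force, the opening and the grip force at its end, in the units of the state.
- bot.get_obs(): the state, without advancing time (a new reading comes with each control period).
- bot.camera(name): name is "side" or "top" or "wrist"; returns the picture (384x512x3 uint8, red, green, blue); there is no depth.
- bot.camera_info(name): a dict with "vertical_fov" (degrees; the focal length in pixels is half the picture's height over the tangent of half this angle, whatever the lens; pixels are square), "cx", "cy" (the principal point, pixels), "pose" (4x4, takes a point from camera to world coordinates). Camera axes: x right, y up, looking along -z (the intrinsics and any distortion apply to the point x, -y, -z); pixel columns grow to the right and rows downward; lengths in m; the calibration is good to about 2 mm. A picture is of the moment at which its call begins: read the wrist's pose just before it. camera_info takes no time and is no camera call; for the wrist camera it gives the pose at the moment of the call.
- bot.job_done(): hands the job in; it is judged then, once.
The state is a dict: "clock": time; "joint_pos": joint angles; "joint_vel": joint speeds; "tau": joint torques, N m; "eef_pos": TCP position; "tool_rot": TCP orientation; "ft_force": force on the tool from outside, world axes, zero at the start; "ft_torque": the same for the moment, N m; "grip_width": finger opening in m; "grasp_force": force on a finger pad.
Only numpy, scipy, OpenCV 4.12 (cv2) and the standard library are available. Lean on these libraries where they do the work, as an engineer would, in place of code of your own. Each camera call takes 0.05 s, during which the arm holds its last target. There are 200 camera calls.

TASK

Take the slotted steel sieve by its bar off the sloped stand and shake it, kept about level, over the low, wide aluminium tray until the three small bushings have dropped through into the tray while both watch cases stay in the sieve; only then tip the two cases over the sieve's open side, from low down, into the deep plastic bin. Put the empty sieve back on its sloped stand the way it stood, and leave the tools, the glass cup and the loupe stand where they are.

Things in the scene. Friction and masses are not known exactly. Their poses are not given: they have to be found in the camera images.
- sieve_bar (a point): Handle bar of a polished steel sieve (0.36 kg). Origin: centre of the bar. Axes: x along the bar, z square to the sieve's floor, upwards, y towards its OPEN side. The bar is a flat plate 12 mm thick (y), 30 mm tall (z), 183 mm long (x), joined at its ends to straps 36 mm wide in y. Underside of the sieve at z = -100 mm, floor top at z = -94 mm.
- sieve_floor (a point): Middle of the sieve's floor top, 94 mm below the bar; same axes. Outside 191 (x) by 132 mm (y). Walls 40 mm tall at both x ends and at y = -66; none at +66. Floor: solid ledge 22 mm wide along the -y wall, then 6 mm rods along y with 21 mm gaps, ending in a 6 mm wide edge bar, flush. Polished: pieces start to slide at 16 to 23 degrees of slope, sooner if shaken.
- sieve_open (a point): Middle of the sieve's open edge (floor point y = +66 mm, underside level). The sieve starts on the stand tilted 25 degrees about its x, open edge high, -y wall low; the five pieces lie against that wall.
- stand_bar (a point): Where the middle of the sieve's bar is when the sieve lies properly on its stand; 151 mm above the bench. Axes level: x along the stand, z up. The stand is fixed: a 170 (x) by 136 mm slab sloping 25 degrees about x, high at +y (89 mm above the bench), with a stop 14 mm high along the low -y edge, against which the sieve's wall rests (2 to 4 mm play).
- stand_open (a point): Where the middle of the sieve's open edge is when the sieve lies properly on its stand, 88 mm above the bench. Fixed to the stand, level axes.
- tray_in (a point): Low aluminium tray with ribbed edges, fixed, 250 mm (x) x 190 mm (y), 30 mm tall, walls 4 mm. Origin: centre of its inner floor, 4 mm above the bench.
- bin_in (a point): Deep grey plastic bin, fixed, 230 mm (x) x 170 mm (y), 55 mm tall, walls 5 mm. Origin: centre of its inner floor, 5 mm above the bench.
- case1_mid (a point): Round steel pocket-watch case, 60 mm diameter, 14 mm thick, about 100 g, too big for the sieve's gaps. Origin: its centre; z is its axis.
- case2_mid (a point): Round steel pocket-watch case, 60 mm diameter, 14 mm thick, about 100 g, too big for the sieve's gaps. Origin: its centre; z is its axis.
- bush1_mid (a point): Small steel bushing, 17 mm diameter, 9 mm thick, about 16 g, passes the sieve's gaps. At the start it lies on the sieve's ledge. Origin: its centre; z is its axis.
- bush2_mid (a point): Small steel bushing, 17 mm diameter, 9 mm thick, about 16 g, passes the sieve's gaps. At the start it lies on the sieve's ledge. Origin: its centre; z is its axis.
- bush3_mid (a point): Small steel bushing, 17 mm diameter, 9 mm thick, about 16 g, passes the sieve's gaps. At the start it lies on the sieve's ledge. Origin: its centre; z is its axis.
- screwdriver_mid (a point): Bystander: green plastic screwdriver 160 mm long, lying about along x, up to 30 mm tall. Origin near its middle.
- opener_mid (a point): Bystander: steel case opener 145 mm long (x), 22 mm wide, 14 mm tall. Origin near its middle, 7 mm up.
- cup_mid (a point): Bystander: glass parts cup 68 mm across, 65 mm tall. Origin on its axis, half-way up.
- loupe_foot (a point): Bystander: chrome loupe stand, 219 mm tall; foot 90 mm across, post 12 mm; at 193 to 217 mm height a loupe 44 mm across hangs 75 mm from the post towards its -x side. Origin: middle of the foot, 7 mm up.
Mind the look-alikes: they are no part of the job. What is shaped like the part that bears sieve_bar but turquoise is not meant. What is shaped like the part that bears case1_mid but pink or purple is not meant.

How it is judged:
By the outcome, as a careful person would: the job done as asked, in the order asked, and still so for the second after the job is handed in, with the robot touching nothing.
It also fails if it takes over 61 s, if anything falls off the work surface, if the arm or the gripper's body presses on something with over 40 N, if the wrist force passes 120 N, or if a joint passes its speed limit or range.

## Working session

There is one attempt and no reset: what is moved stays moved. The work goes in short steps, Python scripts to look and compute and a tool call to move; the robot and the scene stay as the last step left them, time stands still between calls to the robot, and variables do not carry over. Pictures are saved under pics/ and viewed, at most 10 in all, crops included, and the job is handed in when it is done.

Besides the shell and the picture viewer there is one more tool, called as name(argument=value, ...) on one line, values as JSON. step_arm: Moves the arm, as the interface text tells. Scaled input: -1 to 1 covers 0.5 m each way for a shift and pi/4 rad each way for a turn. Its arguments: {"type":"object","properties":{"targets":{"type":"string"}},"required":["targets"]}

```bash
mkdir -p pics; ls; cat > h.py <<'E'
import numpy as np, cv2
from workcell import bot
from scipy.spatial.transform import Rotation as R
def ray(name,u,v,info=None):
    i=info or bot.camera_info(name); f=192/np.tan(np.radians(i["vertical_fov"])/2)
    P=np.array(i["pose"]); d=np.array([(u-i["cx"])/f,-(v-i["cy"])/f,-1.])
    return P[:3,3],P[:3,:3]@d
def onz(name,u,v,z,info=None):
    o,d=ray(name,u,v,info); return o+d*(z-o[2])/d[2]
def proj(name,p,info=None):
    i=info or bot.camera_info(name); f=192/np.tan(np.radians(i["vertical_fov"])/2)
    P=np.array(i["pose"]); c=P[:3,:3].T@(np.array(p)-P[:3,3])
    return np.array([i["cx"]+f*c[0]/-c[2], i["cy"]-f*c[1]/-c[2]])
def tri(n1,uv1,n2,uv2):
    o1,d1=ray(n1,*uv1);o2,d2=ray(n2,*uv2);d1/=np.linalg.norm(d1);d2/=np.linalg.norm(d2)
    s=np.linalg.lstsq(np.c_[d1,-d2],o2-o1,rcond=None)[0]
    a,b=o1+s[0]*d1,o2+s[1]*d2; return (a+b)/2,np.linalg.norm(a-b)
def shot(name,fn):
    im=bot.camera(name)[:,:,::-1].copy(); cv2.imwrite(f"pics/{fn}.png",im); return im
E
python3 - <<'E'
from h import *
a=shot("top","top0");b=shot("side","side0")
for n in("top","side"):
    i=bot.camera_info(n);print({k:(np.round(v,3).tolist() if not isinstance(v,str) else v) for k,v in i.items()})
o=bot.get_obs();print(o["eef_pos"],o["tool_rot"],o["grip_width"],bot.grip_point_offset)
E
```

```text
pics
{'vertical_fov': 47.544, 'cx': 255.572, 'cy': 190.571, 'pose': [[0.027, 0.977, -0.211, 0.219], [-1.0, 0.026, -0.008, -0.108], [-0.002, 0.211, 0.977, 1.436], [0.0, 0.0, 0.0, 1.0]]}
{'vertical_fov': 49.635, 'cx': 256.609, 'cy': 193.897, 'pose': [[0.942, 0.238, -0.234, 0.2], [-0.333, 0.622, -0.708, -0.97], [-0.023, 0.746, 0.666, 0.913], [0.0, 0.0, 0.0, 1.0]]}
[ 0.19852828 -0.45829546  0.23049454] [ 9.79182945e-01  2.02977519e-01 -1.90625663e-04 -9.21968742e-04] 0.0853997181960883 0.0187
```

View pics/top0.png

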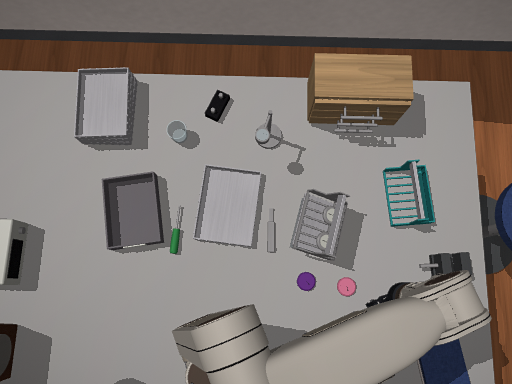

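View pics/side0.png

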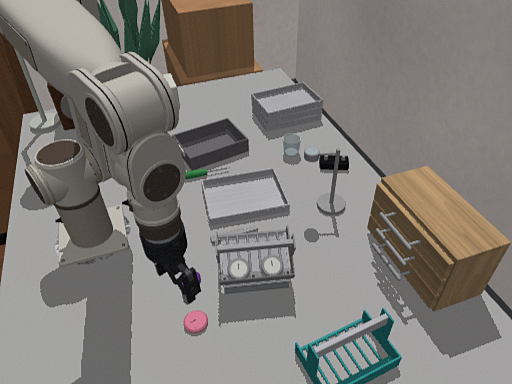

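The top view shows the grey sieve with its watch cases at (320,222), the turquoise look-alike at (408,193), the low aluminium tray at (229,206), the dark grey bin at (133,211), and the purple and pink caps at (306,281) and (346,287). Only the grey one fits the polished steel sieve, and the side view shows it on its stand at (255,262). I'll confirm in an enlarged crop.

```bash
python3 - <<'E'
import cv2,numpy as np
a=cv2.imread("pics/top0.png")[175:275,275:365];b=cv2.imread("pics/side0.png")[220:310,205:305]
a=cv2.resize(a,None,fx=4.4,fy=4.4,interpolation=2);b=cv2.resize(b,None,fx=4,fy=4,interpolation=2)
c=np.zeros((440,800,3),np.uint8);c[:440,:396]=a;c[:360,400:800]=b
cv2.imwrite("pics/crop1.png",c)
E
```

```text
(no output)
```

View pics/crop1.png

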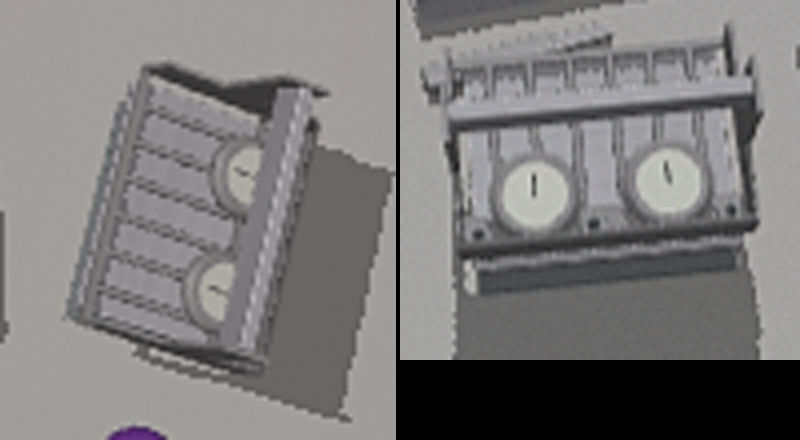

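The crop confirms the grey steel sieve: two white-faced cases and three bushings against the low wall, bar from about (295,90) to (235,350) in the left half. Now I'll compute positions.

```bash
python3 - <<'E'
from h import *
T=lambda x,y:(275+x/4.4,175+y/4.4); S=lambda x,y:(205+(x-400)/4,220+y/4)
np.set_printoptions(precision=3,suppress=True)
# bar ends, both views
for n,(t,s) in {"bar+x":((298,95),(752,96)),"bar-x":((234,350),(450,117))}.items():
    print(n,tri("top",T(*t),"side",S(*s)),onz("top",*T(*t),.151),onz("side",*S(*s),.151))
for p in [(147,70),(80,318)]: print("open edge",onz("top",*T(*p),.09))
for n,c,z in (("tray",[(204,166),(264,171),(256,247),(195,240)],.03),("bin",[(103,180),(158,173),(163,243),(109,250)],.055)):
    q=np.array([onz("top",*p,z) for p in c]);print(n,q.mean(0),q[:,:2].tolist(),np.linalg.norm(np.diff(q,axis=0),axis=1),
      "yaw",np.degrees(np.arctan2(*(q[0]-q[3])[[1,0]])))
for n,p,z in (("loupe",(296,168),.205),("foot",(266,135),.01),("cup",(177,131),.06),("opener",(271,230),.01),("purple",(306,281),.014)): print(n,onz("top",*p,z))
E
```

```text
bar+x (array([ 0.488, -0.362,  0.149]), np.float64(0.004524920057667947)) [ 0.485 -0.361  0.151] [ 0.49  -0.363  0.151]
bar-x (array([ 0.312, -0.316,  0.152]), np.float64(0.002120686424322666)) [ 0.311 -0.316  0.151] [ 0.313 -0.315  0.151]
open edge [ 0.513 -0.265  0.09 ]
open edge [ 0.335 -0.218  0.09 ]
tray [ 0.471 -0.014  0.03 ] [[0.6024596054443642, 0.07693425669184012], [0.5904381763746622, -0.1238382637960508], [0.33781459171536876, -0.10385477860524095], [0.35504822680740045, 0.09317032357395405]] [0.201 0.253 0.198] yaw -3.7545814354638245
bin [0.441 0.293 0.055] [[0.539822932189595, 0.4004450970261938], [0.5680255796061348, 0.22285403550682595], [0.3405002495942354, 0.19016389388157837], [0.3140451219352497, 0.3587047807813405]] [0.18  0.23  0.171] yaw 10.474205562680467
loupe [ 0.556 -0.215  0.205]
foot [ 0.724 -0.128  0.01 ]
cup [0.712 0.169 0.06 ]
opener [ 0.396 -0.152  0.01 ]
purple [ 0.235 -0.266  0.014]
```

```bash
cat >> h.py <<'E'
np.set_printoptions(precision=3,suppress=True)
def sieveR(yaw,tilt): return R.from_euler("z",yaw,degrees=True)*R.from_euler("x",tilt,degrees=True)
FLIP=R.from_matrix(np.diag([1.,-1,-1]))
def go(bar,yaw,tilt,back=0.,ref=None):
    "normalised shift+turn taking the tool to hold the bar there (tilt>0: open side high)"
    o=bot.get_obs() if ref is None else None
    p0,q0=(o["eef_pos"],R.from_quat(o["tool_rot"])) if ref is None else ref
    Rt=sieveR(yaw,tilt)*FLIP; tz=Rt.as_matrix()[:,2]
    p=np.array(bar)+tz*(bot.grip_point_offset-back)
    d=(p-p0)/.5; w=(Rt*q0.inv()).as_rotvec()/(np.pi/4)
    print(" ".join(f"{x:.3f}" for x in [*d,*w])); return p,Rt
def bar():
    o=bot.get_obs();q=R.from_quat(o["tool_rot"]);S=q*FLIP
    b=o["eef_pos"]-q.as_matrix()[:,2]*bot.grip_point_offset
    e=S.as_euler("ZXY",degrees=True)
    print("t",o["clock"],"bar",b,"yaw,tilt,roll",e,"F",o["ft_force"],"w",o["grip_width"],o["grasp_force"]);return b,e
E
python3 - <<'E'
from h import *
bar()
r=go([.400,-.339,.151],-14.5,25,.07); go([.400,-.339,.151],-14.5,25,0,r)
print(onz("top",263,135,.205),onz("side",331,204,.007))
E
```

```text
t 0.1 bar [ 0.199 -0.458  0.249] yaw,tilt,roll [23.422  0.108 -0.   ] F [0.253 0.309 0.566] w 0.0853997181960883 0.0
0.392 0.197 -0.066 0.562 0.044 -0.829
0.015 0.057 -0.127 0.000 0.000 0.000
[ 0.655 -0.116  0.205] [ 0.723 -0.137  0.007]
```

step_arm(targets="1 0.39 0.197 -0.066 0.562 0.044 -0.829;1 0.39 0.197 -0.066 0.562 0.044 -0.829;1 0.39 0.197 -0.066 0.562 0.044 -0.829;1 0.39 0.197 -0.066 0.562 0.044 -0.829;1 0.39 0.197 -0.066 0.562 0.044 -0.829;1 0.39 0.197 -0.066 0.562 0.044 -0.829;1 0.39 0.197 -0.066 0.562 0.044 -0.829;1 0.39 0.197 -0.066 0.562 0.044 -0.829;1 0.39 0.197 -0.066 0.562 0.044 -0.829")

```text
clock: 0.85
eef_pos: [0.3927, -0.3609, 0.198]
tool_rot: [0.969, -0.123, 0.027, -0.214]
ft_force: [-0.4, -0.4, 0.1]
grip_width: 0.0852
grasp_force: 0.0
```

```bash
python3 - <<'E'
from h import *
bar(); i=bot.camera_info("wrist"); a=shot("wrist","w1"); 
print(np.array(i["pose"]),i["vertical_fov"],{k:v for k,v in i.items() if k not in("pose",)})
for x in(-.09,0,.09): print(proj("wrist",np.array([.4,-.339,.151])+sieveR(-14.5,25).apply([x,0,.015]),i))
E
```

```text
t 0.85 bar [ 0.391 -0.368  0.215] yaw,tilt,roll [-14.473  24.865   0.038] F [-0.379 -0.356  0.094] w 0.08515473607272783 0.0
[[-0.228  0.959  0.169  0.446]
 [-0.878 -0.127 -0.461 -0.436]
 [-0.42  -0.253  0.871  0.327]
 [ 0.     0.     0.     1.   ]] 60.38762005772044 {'vertical_fov': 60.38762005772044, 'cx': 254.95193162288726, 'cy': 189.0953831087133}
[253.939 345.193]
[253.718 216.922]
[253.429  50.034]
```

View pics/w1.png

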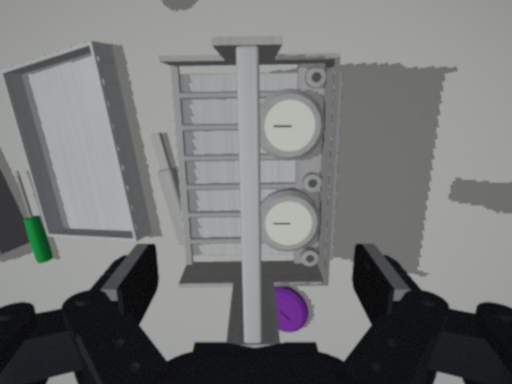

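The wrist view shows the bar at column 248 (far end) to 253 (near end), against a predicted 253.5. That is 1.5 mm towards the open side and about 1° of yaw. Three bushings at (315,77), (313,183), (310,258) and both cases lie against the low wall.

```bash
python3 - <<'E'
from h import *
go([.400,-.3375,.151],-13.7,25)
E
```

```text
0.018 0.062 -0.129 0.004 -0.000 0.017
```

step_arm(targets="1 0.009 0.031 -0.064 0.004 0 0.017;1 0.018 0.062 -0.129 0.004 0 0.017;1 0.018 0.062 -0.129 0.004 0 0.017;-1 0.018 0.062 -0.129 0.004 0 0.017;-1 0.018 0.062 -0.129 0.004 0 0.017;-1 0.018 0.062 -0.129 0.004 0 0.017;-1 0.018 0.062 -0.129 0.004 0 0.017;-1 0.018 0.062 -0.129 0.004 0 0.017;-1 0.018 0.062 -0.129 0.004 0 0.017;-1 0.018 0.062 -0.129 0.004 0 0.017")

```text
clock: 1.73
eef_pos: [0.4031, -0.3302, 0.1348]
tool_rot: [0.969, -0.117, 0.026, -0.215]
ft_force: [-0.1, -0.6, 4.3]
grip_width: 0.0113
grasp_force: 59.2
```

```bash
python3 - <<'E'
from h import *
bar()
E
```

```text
t 1.7333 bar [ 0.401 -0.338  0.152] yaw,tilt,roll [-13.716  25.009  -0.066] F [-0.07  -0.552  4.343] w 0.011313422850749658 59.18550968170166
```

step_arm(targets="-1 0 0 0.01 0 0 0;-1 0 0 0.03 0 0 0;-1 0 0 0.055 0 0 0;-1 0 0 0.08 0 0 0;-1 0 0 0.105 0 0 0;-1 0 0 0.13 0 0 0;-1 0 0 0.15 0 0 0;-1 0 0 0.165 0 0 0;-1 0 0 0.175 0 0 0;-1 0 0 0.175 0 0 0")

```text
clock: 2.57
eef_pos: [0.403, -0.3296, 0.2222]
tool_rot: [0.969, -0.117, 0.026, -0.215]
ft_force: [-0.1, -1.2, -7.0]
grip_width: 0.0113
grasp_force: 58.6
```

step_arm(targets="-1 0.002 0.01 0 0 0 0.003;-1 0.007 0.032 0 0 0 0.01;-1 0.014 0.065 0 0 0 0.02;-1 0.022 0.104 0 0 0 0.033;-1 0.032 0.149 0 0 0 0.047;-1 0.043 0.198 0 0 0 0.062;-1 0.053 0.246 0 0 0 0.078;-1 0.064 0.295 0 0 0 0.093;-1 0.074 0.343 0 0 0 0.108;-1 0.085 0.392 0 0 0 0.123")

```text
clock: 3.4
eef_pos: [0.4444, -0.1308, 0.2207]
tool_rot: [0.974, -0.069, 0.014, -0.217]
ft_force: [0.2, 0.0, -6.0]
grip_width: 0.0111
grasp_force: 58.6
```

step_arm(targets="-1 0.01 0.045 0 0 0 0.014;-1 0.02 0.09 0 0 0 0.028;-1 0.029 0.136 0 0 0 0.043;-1 0.037 0.172 0 0 0 0.054;-1 0.044 0.204 0 0 0 0.064;-1 0.049 0.228 0 0 0 0.072;-1 0.053 0.244 0 0 0 0.078;-1 0.055 0.253 0 0 0 0.081;-1 0.055 0.255 0 0 0 0.081;-1 0.055 0.255 0 0 0 0.081")

```text
clock: 4.23
eef_pos: [0.4723, -0.0057, 0.221]
tool_rot: [0.975, -0.039, 0.008, -0.217]
ft_force: [0.3, 0.4, -6.7]
grip_width: 0.0112
grasp_force: 58.7
```

```bash
python3 - <<'E'
from h import *
bar(); a=shot("wrist","w2");b=shot("top","t2")
r=go([.468,-.014,.165],-4.5,25); go([.468,-.014,.145],-4.5,0,0,r)
c=np.zeros((384,800,3),np.uint8);c[:,:512]=a;c[:288,512:800]=cv2.resize(b[130:274,150:294],(288,288));cv2.imwrite("pics/c2.png",c)
E
```

```text
t 4.2333 bar [ 0.472 -0.014  0.238] yaw,tilt,roll [-4.568 25.068  0.112] F [ 0.327  0.397 -6.715] w 0.011153964882300624 58.65429103374481
-0.008 0.000 -0.146 -0.002 -0.002 0.002
-0.001 -0.016 -0.044 -0.554 0.044 0.000
```

View pics/c2.png

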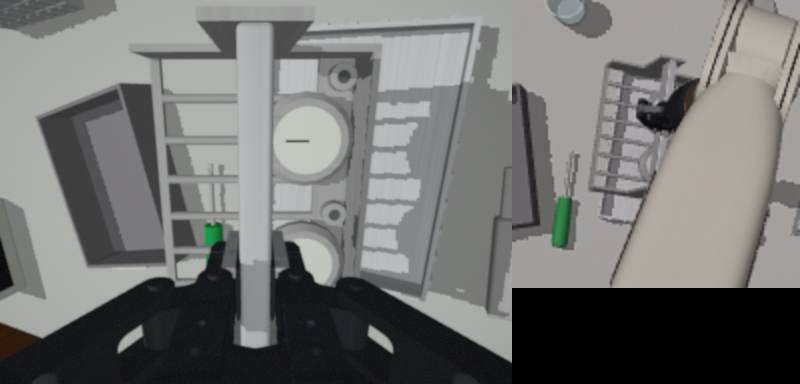

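The wrist shows the cases at (310,140) and (308,255), with bushings at (343,77) and (333,213), still on the ledge; the third is hidden behind the gripper. Next I level it, lower it over the tray and start shaking.

step_arm(targets="-1 -0.001 -0.002 -0.02 -0.05 0.004 0;-1 -0.002 -0.004 -0.05 -0.13 0.01 0;-1 -0.004 -0.006 -0.08 -0.21 0.016 0;-1 -0.005 -0.008 -0.11 -0.29 0.022 0;-1 -0.006 -0.01 -0.14 -0.37 0.028 0;-1 -0.007 -0.012 -0.16 -0.45 0.034 0;-1 -0.009 -0.014 -0.175 -0.52 0.04 0;-1 -0.009 -0.016 -0.186 -0.57 0.044 0;-1 -0.009 -0.016 -0.186 -0.6 0.046 0;-1 -0.009 -0.016 -0.186 -0.6 0.046 0")

```text
clock: 5.17
eef_pos: [0.4668, -0.0322, 0.128]
tool_rot: [1.0, -0.028, -0.001, 0.009]
ft_force: [0.3, -0.3, -4.5]
grip_width: 0.011
grasp_force: 58.9
```

step_arm(targets="-1 0.02 0 0 0 0 0;-1 -0.02 0 0 0 0 0;-1 0.02 0 0 0 0 0;-1 -0.02 0 0 0 0 0;-1 0.02 0 0 0 0 0;-1 -0.02 0 0 0 0 0;-1 0.02 0 0 0 0 0;-1 -0.02 0 0 0 0 0;-1 0 0 0 0 0 0;-1 0 0 0 0 0 0")

```text
clock: 6.0
eef_pos: [0.468, -0.0323, 0.1284]
tool_rot: [1.0, -0.028, 0.0, 0.009]
ft_force: [2.1, -0.4, -5.6]
grip_width: 0.0114
grasp_force: 60.1
```

```bash
python3 - <<'E'
from h import *
bar(); a=shot("wrist","w3");b=shot("side","s3")
c=np.zeros((384,800,3),np.uint8);c[:,:512]=a;c[:288,512:800]=cv2.resize(b[130:250,175:295],(288,288));cv2.imwrite("pics/c3.png",c)
E
```

```text
t 6.0 bar [ 0.468 -0.032  0.147] yaw,tilt,roll [-3.226 -1.033 -0.06 ] F [ 2.114 -0.38  -5.626] w 0.011396723606337249 60.13227939605713
```

View pics/c3.png

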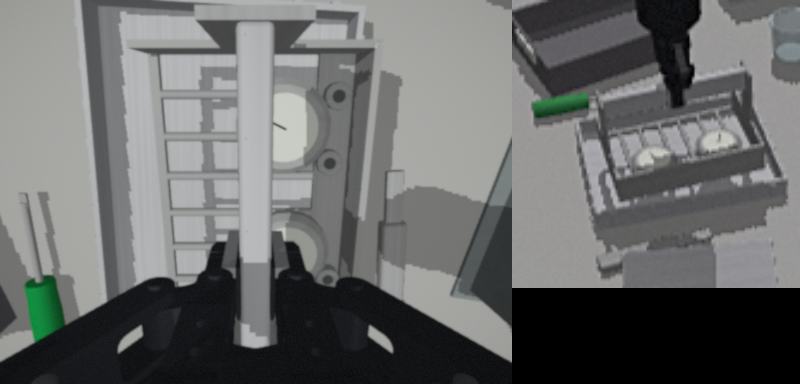

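Bushings at (337,96), (330,162), (327,279) have moved part-way across the ledge, and the cases at (290,123) and (290,245) are safe inside. TCP y is 18 mm off the command, so I'll check the joints.

```bash
python3 - <<'E'
from h import *
o=bot.get_obs();print(o["joint_pos"],o["joint_vel"],o["eef_pos"]);bar()
go([.468,-.014,.145],-4.5,-4)
E
```

```text
[-0.057  0.252 -0.259  1.057 -0.019  3.141] [ 0.005 -0.007 -0.009  0.006 -0.007  0.003] [ 0.468 -0.032  0.129]
t 6.1 bar [ 0.468 -0.032  0.148] yaw,tilt,roll [-3.209 -1.079 -0.126] F [ 0.585  0.256 -6.054] w 0.011209931459030598 60.10982036590576
-0.001 0.034 -0.005 -0.065 0.007 -0.029
```

Joint 6 is at its limit (3.141), because this grasp is the half-turn that binds further left. I'll set the sieve down inside the tray, regrasp it turned by 180°, and carry on.

step_arm(targets="-1 0.002 0.012 -0.01 0 0 0.02;-1 0.002 0.024 -0.025 0 0 0.04;-1 0.002 0.034 -0.045 0 0 0.04;-1 0.002 0.034 -0.06 0 0 0.04;-1 0.002 0.034 -0.07 0 0 0.04;-1 0.002 0.034 -0.078 0 0 0.04;-1 0.002 0.034 -0.08 0 0 0.04")

```text
clock: 6.68
eef_pos: [0.4686, -0.0165, 0.0883]
tool_rot: [1.0, -0.011, 0.0, 0.009]
ft_force: [0.2, -0.5, -0.9]
grip_width: 0.0114
grasp_force: 61.0
```

```bash
python3 - <<'E'
from h import *
print(bot.get_obs()["joint_pos"]);bar()
E
```

```text
[-0.023  0.297 -0.318  0.955 -0.019  3.14 ]
t 6.6833 bar [ 0.469 -0.016  0.107] yaw,tilt,roll [-1.245 -1.085 -0.053] F [ 0.189 -0.454 -0.87 ] w 0.011364419468404765 60.965094566345215
```

step_arm(targets="-0.7 0 0 -0.002 0 0 0;-0.4 0 0 -0.002 0 0 0;0 0 0 -0.002 0 0 0;0 0 0 -0.002 0 0 0;0 0 0 0.03 0 0 0;0 0 0 0.08 0 0 0;0 0 0 0.13 0 0 0.02;0 0 0 0.15 0 0 0.1;0 0 0 0.15 0 0 0.25;0 0 0 0.15 0 0 0.4")

```text
clock: 7.52
eef_pos: [0.4695, -0.0165, 0.1652]
tool_rot: [0.989, 0.148, 0.004, 0.01]
ft_force: [0.3, 0.1, -1.2]
grip_width: 0.0428
grasp_force: 0.0
```

step_arm(targets="0 0 0 0 0 0 0.16;0 0 0 0 0 0 0.32;0 0 0 0 0 0 0.48;0 0 0 0 0 0 0.64;0 0 0 0 0 0 0.8;0 0 0 0 0 0 0.95;0 0 0 0 0 0 1;0 0 0 0 0 0 1")

```text
clock: 8.18
eef_pos: [0.4685, -0.0166, 0.1638]
tool_rot: [0.858, 0.513, 0.006, 0.008]
ft_force: [0.1, 0.2, -0.4]
grip_width: 0.0431
grasp_force: 0.0
```

step_arm(targets="0 0 0 0 0 0 0.16;0 0 0 0 0 0 0.32;0 0 0 0 0 0 0.48;0 0 0 0 0 0 0.64;0 0 0 0 0 0 0.8;0 0 0 0 0 0 0.95;0 0 0 0 0 0 1;0 0 0 0 0 0 1")

```text
clock: 8.85
eef_pos: [0.4684, -0.0165, 0.1636]
tool_rot: [0.597, 0.802, 0.008, 0.006]
ft_force: [0.9, 0.6, -0.1]
grip_width: 0.0426
grasp_force: 0.0
```

step_arm(targets="0 0 0 0 0 0 0.16;0 0 0 0 0 0 0.32;0 0 0 0 0 0 0.48;0 0 0 0 0 0 0.64;0 0 0 0 0 0 0.8;0 0 0 0 0 0 0.95;0 0 0 0 0 0 1;0 0 0 0 0 0 1")

```text
clock: 9.52
eef_pos: [0.4684, -0.0165, 0.1635]
tool_rot: [0.245, 0.97, 0.009, 0.002]
ft_force: [0.1, 0.5, 0.6]
grip_width: 0.0429
grasp_force: 0.0
```

```bash
sed -i 's/np.diag(\[1.,-1,-1\])/np.diag([-1.,1,-1])/' h.py; python3 - <<'E'
from h import *
print(bot.get_obs()["joint_pos"]);bar(); 
i=bot.camera_info("wrist");a=shot("wrist","w4")
b=np.array([.469,-.0165,.107])
for x in(-.09,0,.09): print(proj("wrist",b+sieveR(-1.2,-1).apply([x,0,.015]),i))
go(b,-1.2,-1)
E
```

```text
[-0.046  0.215 -0.21   1.137  0.017  0.448]
t 9.5167 bar [ 0.468 -0.017  0.182] yaw,tilt,roll [-28.344   1.096  -0.007] F [0.108 0.534 0.588] w 0.04292595880419083 0.0
[175.909  76.41 ]
[254.198 218.159]
[316.038 330.124]
0.001 -0.001 -0.150 -0.045 0.012 0.605
```

View pics/w4.png

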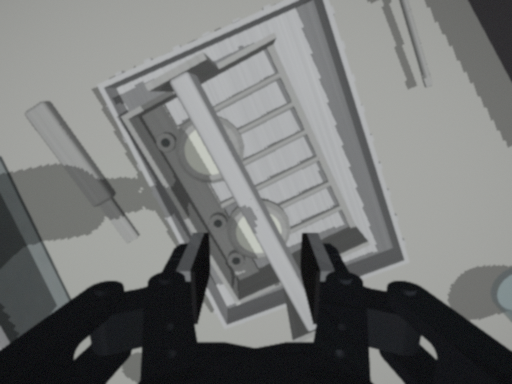

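The sieve sits inside the tray with all three bushings on the ledge at (166,142), (218,223), (236,260). The bar runs from (183,77) to (312,328), close to prediction, so I regrasp.

step_arm(targets="0 0.001 0 0 -0.02 0.006 0.15;0 0.001 0 0 -0.045 0.012 0.3;0 0.001 0 0 -0.045 0.012 0.45;0 0.001 0 -0.03 -0.045 0.012 0.583;0 0.001 0 -0.08 -0.045 0.012 0.583;0 0.001 0 -0.12 -0.045 0.012 0.583;0 0.001 0 -0.145 -0.045 0.012 0.583;0 0.001 0 -0.15 -0.045 0.012 0.583;0 0.001 0 -0.15 -0.045 0.012 0.583")

```text
clock: 10.32
eef_pos: [0.4679, -0.0164, 0.0876]
tool_rot: [0.018, 1.0, -0.009, -0.001]
ft_force: [0.1, 0.1, -0.6]
grip_width: 0.043
grasp_force: 0.0
```

step_arm(targets="-1 0 0 0 0 0 0;-1 0 0 0 0 0 0;-1 0 0 0 0 0 0;-1 0 0 0 0 0 0;-1 0 0 0 0 0 0;-1 0 0 0.01 0 0 0;-1 0 0 0.03 0 0 0;-1 0 0 0.055 0 0 0;-1 0 0 0.07 0 0 0;-1 0 0 0.07 0 0 0")

```text
clock: 11.15
eef_pos: [0.4695, -0.0164, 0.1245]
tool_rot: [0.018, 1.0, -0.009, 0.001]
ft_force: [0.9, -0.2, -6.5]
grip_width: 0.0113
grasp_force: 58.6
```

```bash
python3 - <<'E'
from h import *
print(bot.get_obs()["joint_pos"]);bar()
go([.469,-.014,.145],-4,-4)
E
```

```text
[-0.024  0.258 -0.264  1.047 -0.017  0.012]
t 11.15 bar [ 0.469 -0.016  0.143] yaw,tilt,roll [-2.03  -0.981 -0.104] F [ 0.861 -0.194 -6.499] w 0.01127289585715332 58.61297249794006
-0.001 0.002 0.004 -0.067 0.006 -0.044
```

```bash
cat >> h.py <<'E'
def look(fn):
    b,e=bar(); i=bot.camera_info("wrist"); im=shot("wrist",fn); S=sieveR(e[0],e[1])
    g=cv2.cvtColor(im,cv2.COLOR_BGR2GRAY); hsv=cv2.cvtColor(im,cv2.COLOR_BGR2HSV)
    def back(u,v,h): # pixel -> sieve x,y mm at height h above floor top
        o,d=ray("wrist",u,v,i); n=S.apply([0,0,1]); p0=b+n*(h-.094)
        return S.inv().apply(o+d*(n@(p0-o))/(n@d)-b)[:2]*1000
    # cream case faces: yellowish & bright
    I=im.astype(int); m=((I[:,:,1]-I[:,:,0]>8)&(I.min(2)>120)).astype(np.uint8)
    n,_,st,c=cv2.connectedComponentsWithStats(m)
    print("faces",[(st[k,4],back(*c[k],.014).round(0)) for k in range(1,n) if st[k,4]>60])
    poly=np.array([proj("wrist",b+S.apply([x/1000,y/1000,-.094]),i) for x,y in((-90,-62),(88,-62),(88,-30),(-90,-30))])
    cv2.imwrite(f"pics/{fn}p.png",cv2.polylines(im.copy(),[poly.astype(np.int32)],1,(0,0,255)))
    c=cv2.HoughCircles(cv2.resize(g,None,fx=2,fy=2,interpolation=2),cv2.HOUGH_GRADIENT,1,20,param1=100,param2=18,minRadius=12,maxRadius=30)
    for x,y,r in ([] if c is None else c[0]):
        q=back(x/2,y/2,.009)
        if abs(q[0])<92 and abs(q[1])<68: print("circ",(int(x/2),int(y/2)),r,q.round(0))
E
python3 - <<'E'
from h import *
look("w5")
E
```

```text
t 11.15 bar [ 0.469 -0.016  0.143] yaw,tilt,roll [-2.03  -0.981 -0.104] F [ 0.861 -0.194 -6.499] w 0.01127289585715332 58.61297249794006
faces [(np.int32(100), array([-54., -21.])), (np.int32(85), array([-26., -16.]))]
circ (173, 107) 27.1 [-62. -50.]
```

step_arm(targets="-1 0.02 0 0.004 -0.03 0 0;-1 -0.02 0 0.004 -0.06 0 0;-1 0.02 0 0.004 -0.06 0 0;-1 -0.02 0 0.004 -0.06 0 0;-1 0.02 0 0.004 -0.06 0 0;-1 -0.02 0 0.004 -0.06 0 0;-1 0.02 0 0.004 -0.06 0 0;-1 -0.02 0 0.004 -0.06 0 0;-1 0 0 0.004 -0.06 0 0;-1 0 0 0.004 -0.06 0 0")

```text
clock: 12.03
eef_pos: [0.4682, -0.0164, 0.1236]
tool_rot: [0.018, 0.999, -0.032, -0.001]
ft_force: [0.9, -0.1, -6.8]
grip_width: 0.011
grasp_force: 59.7
```

```bash
python3 - <<'E'
from h import *
look("w6")
a=cv2.imread("pics/w5p.png")[:300,100:440];b=cv2.imread("pics/w6p.png")[:300,100:440]
cv2.imwrite("pics/c6.png",cv2.resize(np.hstack([a,b]),(800,353)))
E
```

```text
t 12.0333 bar [ 0.468 -0.015  0.142] yaw,tilt,roll [-2.019 -3.677  0.062] F [ 0.934 -0.054 -6.772] w 0.010985312631286305 59.73347783088684
faces [(np.int32(80), array([-52., -18.]))]
circ (185, 116) 12.25 [-57. -43.]
```

View pics/c6.png

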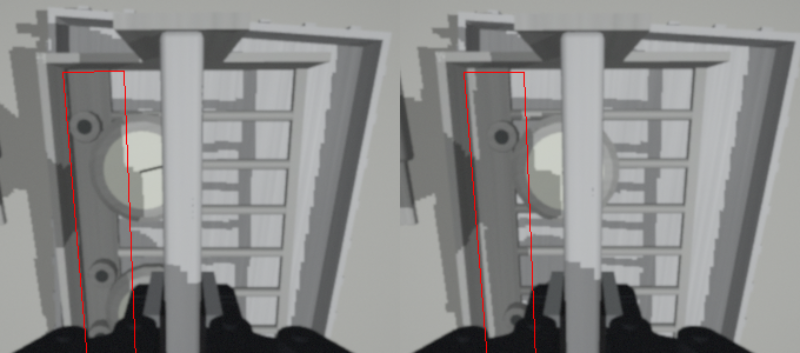

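The red outline marks the ledge. Before the shake (left) the bushings sat on it; after it (right) they have moved about 8 mm towards the gaps, now at (502,136) and (515,310) in the crop, and the cases are still well inside. The shaking works, so I'll sharpen the detector and continue.

step_arm(targets="-1 -0.02 0 0 0 0 0;-1 0.02 0 0 0 0 0;-1 -0.02 0 0 0 0 0;-1 0.02 0 0 0 0 0;-1 -0.02 0 0 0 0 0;-1 0.02 0 0 0 0 0;-1 -0.02 0 0 0 0 0;-1 0.02 0 0 0 0 0;-1 0 0 0 0 0 0;-1 0 0 0 0 0 0")

```text
clock: 12.92
eef_pos: [0.4667, -0.0165, 0.1249]
tool_rot: [0.018, 0.999, -0.032, -0.001]
ft_force: [-1.5, 0.2, -5.5]
grip_width: 0.011
grasp_force: 60.4
```

```bash
cat >> h.py <<'E'
def look2(fn):
    b,e=bar(); i=bot.camera_info("wrist"); im=shot("wrist",fn); S=sieveR(e[0],e[1])
    xs,ys=np.arange(-92,60),np.arange(-66,70)
    gx,gy=np.meshgrid(xs,ys); P=b+S.apply(np.c_[gx.ravel()/1000,gy.ravel()/1000,np.full(gx.size,-.085)])
    uv=np.array([proj("wrist",p,i) for p in P]).reshape(*gx.shape,2).astype(np.float32)
    w=cv2.remap(im,uv[...,0],uv[...,1],1); cv2.imwrite(f"pics/{fn}r.png",cv2.resize(w,None,fx=3,fy=3))
    g=cv2.cvtColor(w,cv2.COLOR_BGR2GRAY); 
    bl=cv2.morphologyEx(g,cv2.MORPH_BLACKHAT,np.ones((11,11)))
    m=((bl>25)&(g<80)).astype(np.uint8); n,_,st,c=cv2.connectedComponentsWithStats(m)
    print("holes",[(int(st[k,4]),(c[k]+[-92,-66]).round(0).tolist(),st[k,2:4].tolist()) for k in range(1,n) if 12<st[k,4]<90])
    I=w.astype(int); f=((I[:,:,1]-I[:,:,0])>=7).astype(np.uint8); f=cv2.morphologyEx(f,cv2.MORPH_OPEN,np.ones((3,3)))
    n,_,st,c=cv2.connectedComponentsWithStats(f)
    print("faces x0,x1,y0,y1",[(int(st[k,4]),st[k,0]-92,st[k,0]+st[k,2]-92,st[k,1]-66,st[k,1]+st[k,3]-66) for k in range(1,n) if st[k,4]>80])
E
python3 - <<'E'
from h import *
look2("w7")
E
```

```text
t 12.9167 bar [ 0.467 -0.015  0.144] yaw,tilt,roll [-2.018 -3.696  0.06 ] F [-1.507  0.215 -5.516] w 0.010986730689585429 60.405921936035156
holes [(15, [-4.0, -65.0], [7, 3]), (37, [57.0, -63.0], [5, 9]), (87, [49.0, -12.0], [27, 7]), (40, [58.0, 64.0], [4, 11])]
faces x0,x1,y0,y1 [(156, np.int32(-61), np.int32(-38), np.int32(-18), np.int32(-10)), (281, np.int32(-64), np.int32(-30), np.int32(12), np.int32(23))]
```

```bash
python3 - <<'E'
from h import *
bar(); b=shot("side","s7"); t=shot("top","t7")
c=np.zeros((600,800,3),np.uint8)
r=cv2.imread("pics/w7r.png"); c[:r.shape[0],:r.shape[1]]=r[:600]
s=cv2.resize(b[165:235,195:295],None,fx=3.3,fy=3.3,interpolation=2); c[:s.shape[0],460:460+s.shape[1]]=s[:, :340]
s=cv2.resize(t[155:255,185:275],None,fx=3.3,fy=3.3,interpolation=2); c[240:240+s.shape[0],460:460+s.shape[1]]=s[:360]
w=cv2.imread("pics/w7.png")[:260,120:420]; w=cv2.resize(w,(207,180)); c[415:595,:207]=w
cv2.imwrite("pics/c7.png",c)
E
```

```text
t 12.9667 bar [ 0.467 -0.015  0.144] yaw,tilt,roll [-2.022 -3.698  0.018] F [-0.033 -0.535 -5.772] w 0.011035403614042842 60.405614376068115
```

View pics/c7.png

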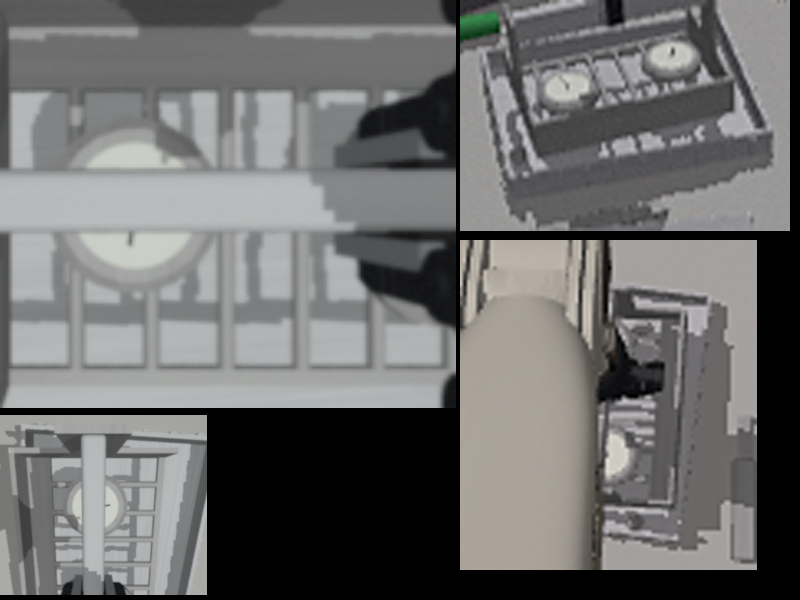

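Rectified view (left): ledge clear over the visible length, case at (138,205) well inside. Side (top right) and top (bottom right) views: both cases in the sieve. Probably all the bushings have fallen, so I'll shake once more about level, then raise the sieve straight up to count them.

step_arm(targets="-1 0.016 0.012 0 0.04 0 0;-1 -0.016 0.012 0 0.09 0 0;-1 0.016 -0.012 0 0.09 0 0;-1 -0.016 -0.012 0 0.09 0 0;-1 0.016 0.012 0 0.09 0 0;-1 -0.016 0.012 0 0.09 0 0;-1 0.016 -0.012 0 0.09 0 0;-1 -0.016 -0.012 0 0.09 0 0;-1 0 0 0 0.09 0 0;-1 0 0 0 0.09 0 0")

```text
clock: 13.9
eef_pos: [0.4694, -0.0161, 0.1255]
tool_rot: [0.017, 1.0, 0.003, 0.0]
ft_force: [1.3, -0.6, -5.4]
grip_width: 0.011
grasp_force: 60.3
```

step_arm(targets="-1 0.02 0 0 0 0 0;-1 -0.02 0 0 0 0 0;-1 0.02 0 0 0 0 0;-1 -0.02 0 0 0 0 0;-1 0 0 0 0 0 0;-1 0 0 0.02 0.03 0 0;-1 0 0 0.05 0.06 0 0;-1 0 0 0.08 0.1 0 0;-1 0 0 0.11 0.1 0 0;-1 0 0 0.12 0.1 0 0")

```text
clock: 14.73
eef_pos: [0.4706, -0.0172, 0.188]
tool_rot: [0.018, 0.999, 0.042, 0.001]
ft_force: [0.9, -0.0, -5.3]
grip_width: 0.0113
grasp_force: 60.3
```

```bash
python3 - <<'E'
from h import *
look2("w8"); im=shot("side","s8")
# tray floor region in side view: dark small blobs / project tray inner corners
q=np.array([[.592,.07],[.58,-.115],[.348,-.095],[.365,.085]])
uv=np.array([proj("side",[*p,.004]) for p in q]); print(uv)
hull=np.zeros(im.shape[:2],np.uint8); cv2.fillPoly(hull,[uv.astype(np.int32)],1)
g=cv2.cvtColor(im,cv2.COLOR_BGR2GRAY); bh=cv2.morphologyEx(g,cv2.MORPH_BLACKHAT,np.ones((7,7)))
m=((bh>25)&(hull>0)).astype(np.uint8); n,_,st,c=cv2.connectedComponentsWithStats(m)
print([(int(st[k,4]),c[k].round(0).tolist(),onz("side",*c[k],.013)[:2].round(3).tolist()) for k in range(1,n) if st[k,4]>3])
E
```

```text
t 14.7333 bar [ 0.471 -0.019  0.207] yaw,tilt,roll [-2.03   4.799 -0.078] F [ 0.916 -0.049 -5.284] w 0.0113177290834505 60.33250451087952
holes [(37, [57.0, -63.0], [5, 9]), (19, [24.0, -13.0], [7, 6]), (19, [24.0, 12.0], [7, 4]), (74, [-90.0, 35.0], [5, 51]), (38, [58.0, 65.0], [4, 11])]
faces x0,x1,y0,y1 [(694, np.int32(-68), np.int32(-27), np.int32(12), np.int32(34)), (81, np.int32(33), np.int32(50), np.int32(32), np.int32(40))]
[[269.226 175.641]
 [286.618 211.43 ]
 [213.314 226.11 ]
 [204.273 188.441]]
[(14, [215.0, 189.0], [0.397, 0.06]), (369, [241.0, 202.0], [0.457, -0.032]), (8, [219.0, 196.0], [0.4, 0.023])]
```

step_arm(targets="-1 0 0 0.03 0.04 0 0;-1 0 0 0.07 0.08 0 0;-1 0 0 0.11 0.12 0 0;-1 0 0 0.15 0.16 0 0;-1 0 0 0.19 0.16 0 0;-1 0 0 0.22 0.16 0 0;-1 0 0 0.24 0.16 0 0;-1 0 0 0.24 0.16 0 0")

```text
clock: 15.5
eef_pos: [0.4697, -0.0167, 0.3066]
tool_rot: [0.017, 0.994, 0.104, -0.001]
ft_force: [-0.2, 0.1, -5.6]
grip_width: 0.011
grasp_force: 60.3
```

```bash
python3 - <<'E'
from h import *
look2("w9"); s=shot("side","s9"); t=shot("top","t9")
c=np.zeros((600,800,3),np.uint8)
a=cv2.resize(s[160:240,190:300],None,fx=4.5,fy=4.5,interpolation=2); c[:a.shape[0],:a.shape[1]]=a
a=cv2.resize(t[155:255,185:275],None,fx=3.3,fy=3.3,interpolation=2); c[:a.shape[0],500:500+a.shape[1]]=a
a=cv2.resize(cv2.imread("pics/w9.png"),None,fx=.6,fy=.6); c[365:365+a.shape[0],:a.shape[1]]=a
a=cv2.resize(s[90:240,170:330],None,fx=1.6,fy=1.6); c[340:340+a.shape[0],500:500+a.shape[1]]=a
cv2.imwrite("pics/c9.png",c)
for p in (-.09,.095),(-.09,.095): pass
E
```

```text
t 15.5 bar [ 0.47  -0.021  0.325] yaw,tilt,roll [-2.002 11.981  0.284] F [-0.164  0.09  -5.613] w 0.01098800794388756 60.32744228839874
holes [(36, [57.0, -63.0], [5, 9]), (30, [-91.0, -52.0], [3, 14]), (35, [-83.0, 45.0], [12, 3]), (47, [57.0, 65.0], [5, 11])]
faces x0,x1,y0,y1 [(694, np.int32(-68), np.int32(-27), np.int32(12), np.int32(34)), (85, np.int32(32), np.int32(50), np.int32(32), np.int32(40)), (173, np.int32(-89), np.int32(-75), np.int32(43), np.int32(56))]
```

View pics/c9.png

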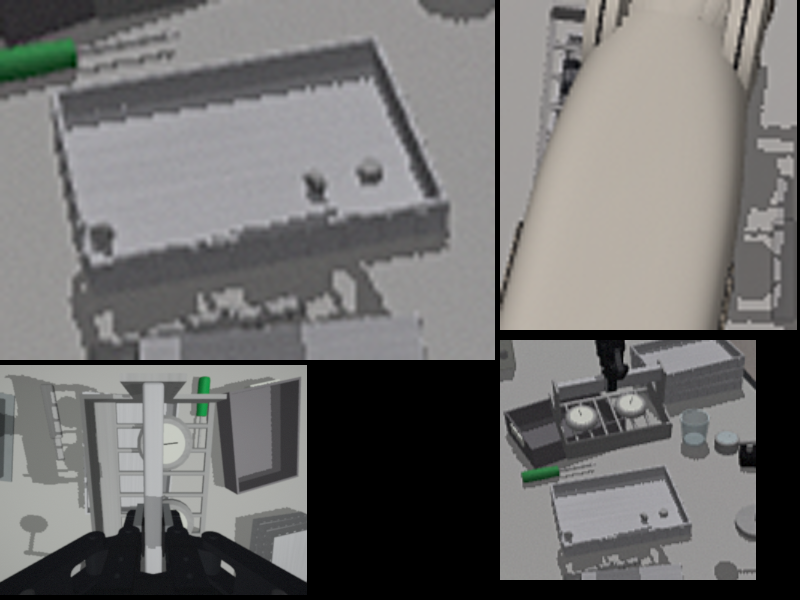

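The side view (top left) shows all three bushings in the tray, at (102,238), (315,185) and (370,172). The lower views show both cases still in the sieve and the bystanders untouched. Now the bin.

```bash
python3 - <<'E'
from h import *
r=go([.4556,.2144,.25],10.5,8); r=go([.4556,.2144,.168],10.5,-6,0,r)
go([.4437,.278,.1815],10.5,-38,0,r)
for t in(-14,-22,-30):
    c,s=np.cos(np.radians(-t)),np.sin(np.radians(-t)); e=.066*np.array([c,-s])-.1*np.array([s,c])
    y=-.025-e[0]; print(t);go([.441-.182*y,.293+.983*y,.062-e[1]],10.5,t,0,r)
E
```

```text
-0.026 0.467 -0.145 -0.088 -0.020 0.277
0.002 -0.009 -0.164 -0.306 -0.057 -0.000
-0.020 0.108 0.035 -0.699 -0.130 -0.000
-14
-0.005 0.025 0.015 -0.175 -0.032 0.000
-22
-0.010 0.051 0.025 -0.350 -0.065 -0.000
-30
-0.015 0.079 0.032 -0.524 -0.097 0.000
```

step_arm(targets="-1 -0.001 0.009 -0.003 0 0 0.006;-1 -0.002 0.028 -0.009 -0.005 -0.001 0.017;-1 -0.003 0.056 -0.017 -0.01 -0.002 0.033;-1 -0.005 0.093 -0.029 -0.018 -0.004 0.055;-1 -0.008 0.135 -0.042 -0.026 -0.006 0.08;-1 -0.01 0.177 -0.055 -0.033 -0.008 0.105;-1 -0.012 0.224 -0.07 -0.042 -0.01 0.133;-1 -0.015 0.27 -0.084 -0.05 -0.012 0.16;-1 -0.017 0.313 -0.097 -0.059 -0.013 0.186;-1 -0.02 0.355 -0.11 -0.067 -0.015 0.21")

```text
clock: 16.48
eef_pos: [0.4574, 0.163, 0.2489]
tool_rot: [-0.066, 0.995, 0.078, -0.006]
ft_force: [0.7, -0.6, -5.5]
grip_width: 0.0109
grasp_force: 60.3
```

step_arm(targets="-1 -0.002 0.037 -0.012 -0.007 -0.001 0.022;-1 -0.004 0.066 -0.021 -0.012 -0.002 0.04;-1 -0.005 0.088 -0.028 -0.016 -0.003 0.052;-1 -0.006 0.101 -0.032 -0.02 -0.004 0.06;-1 -0.006 0.109 -0.034 -0.021 -0.005 0.065;-1 -0.006 0.112 -0.035 -0.021 -0.005 0.067;-1 -0.006 0.112 -0.035 -0.021 -0.005 0.067")

```text
clock: 17.07
eef_pos: [0.4557, 0.2169, 0.2327]
tool_rot: [-0.091, 0.993, 0.07, -0.005]
ft_force: [0.4, 0.6, -5.5]
grip_width: 0.0109
grasp_force: 60.3
```

step_arm(targets="-1 0 -0.001 -0.015 -0.03 -0.006 0;-1 0 -0.002 -0.035 -0.07 -0.013 0;-1 0.001 -0.004 -0.06 -0.115 -0.021 0;-1 0.001 -0.005 -0.085 -0.16 -0.03 0;-1 0.001 -0.006 -0.11 -0.205 -0.038 0;-1 0.002 -0.007 -0.135 -0.25 -0.047 0;-1 0.002 -0.008 -0.155 -0.29 -0.054 0;-1 0.002 -0.009 -0.164 -0.306 -0.057 0;-1 0.002 -0.009 -0.164 -0.306 -0.057 0")

```text
clock: 17.82
eef_pos: [0.4558, 0.2123, 0.1493]
tool_rot: [-0.092, 0.994, -0.052, 0.005]
ft_force: [0.5, -0.1, -5.2]
grip_width: 0.011
grasp_force: 60.3
```

```bash
python3 - <<'E'
from h import *
look2("w10");print(bot.get_obs()["joint_pos"])
b,e=bar(); i=bot.camera_info("wrist")
# rim corners of bin as seen by wrist for checking: brightness only saved
E
```

```text
t 17.8167 bar [0.455 0.214 0.168] yaw,tilt,roll [10.536 -6.003  0.019] F [ 0.511 -0.076 -5.193] w 0.011049592508846797 60.26093602180481
holes [(35, [57.0, -63.0], [5, 8]), (51, [-91.0, -29.0], [4, 27]), (13, [-73.0, -13.0], [7, 5]), (42, [57.0, 65.0], [5, 11])]
faces x0,x1,y0,y1 [(294, np.int32(-88), np.int32(-69), np.int32(-28), np.int32(-10)), (646, np.int32(-68), np.int32(-27), np.int32(12), np.int32(33))]
[ 0.495  0.321 -0.108  1.173 -0.099  0.313]
t 17.8667 bar [0.456 0.214 0.169] yaw,tilt,roll [10.508 -5.956 -0.078] F [ 0.072  0.193 -5.903] w 0.011189086117658488 60.28515100479126
```

Everything matches the plan and the cases haven't moved. Now tip slowly with the open edge held still, just above the bin.

step_arm(targets="-1 -0.003 0.012 0.008 -0.085 -0.016 0;-1 -0.005 0.025 0.015 -0.175 -0.032 0;-1 -0.007 0.037 0.02 -0.26 -0.048 0;-1 -0.01 0.051 0.025 -0.35 -0.065 0;-1 -0.012 0.065 0.029 -0.435 -0.08 0;-1 -0.015 0.079 0.032 -0.524 -0.097 0;-1 -0.018 0.094 0.034 -0.61 -0.114 0;-1 -0.02 0.108 0.035 -0.699 -0.13 0;-1 -0.02 0.108 0.035 -0.699 -0.13 0;-1 -0.02 0.108 0.035 -0.699 -0.13 0")

```text
clock: 18.7
eef_pos: [0.4472, 0.268, 0.1678]
tool_rot: [-0.087, 0.942, -0.323, 0.031]
ft_force: [-0.3, -0.3, -4.0]
grip_width: 0.0107
grasp_force: 60.8
```

```bash
python3 - <<'E'
from h import *
look2("w11"); s=shot("side","s11"); print([proj("side",[x,y,.005]) for x,y in((.54,.39),(.56,.23),(.34,.195),(.32,.355))])
def faces(im,off=(0,0)):
    I=im.astype(int); m=((I[:,:,1]-I[:,:,0]>=6)&(I[:,:,2]-I[:,:,1]<12)&(I.min(2)>110)).astype(np.uint8)
    n,_,st,c=cv2.connectedComponentsWithStats(m); return [(int(st[k,4]),c[k].round(0).tolist()) for k in range(1,n) if st[k,4]>8]
print(faces(s)); print(faces(cv2.imread("pics/w11.png")))
E
```

```text
t 18.7 bar [0.445 0.279 0.183] yaw,tilt,roll [ 10.518 -37.814  -0.21 ] F [-0.303 -0.26  -3.982] w 0.010696428721596794 60.80608427524567
holes [(29, [58.0, -63.0], [5, 8]), (89, [48.0, -12.0], [30, 6]), (36, [58.0, 65.0], [4, 11])]
faces x0,x1,y0,y1 [(190, np.int32(-88), np.int32(-71), np.int32(11), np.int32(24))]
[array([228.343, 130.784]), array([245.827, 151.894]), array([189.72 , 170.763]), array([175.266, 147.323])]
[(782, [25.0, 75.0]), (846, [36.0, 73.0]), (530, [149.0, 84.0]), (36, [222.0, 143.0]), (60, [76.0, 154.0]), (21, [23.0, 150.0]), (9, [201.0, 147.0]), (56, [40.0, 161.0]), (18, [26.0, 157.0]), (9, [13.0, 159.0]), (92, [77.0, 166.0]), (18, [22.0, 163.0]), (29, [85.0, 164.0]), (13, [58.0, 164.0]), (412, [116.0, 221.0]), (103, [62.0, 231.0])]
[(879, [436.0, 18.0]), (2746, [419.0, 126.0]), (16, [5.0, 192.0]), (15, [29.0, 207.0]), (2173, [395.0, 250.0]), (31, [82.0, 246.0]), (1134, [44.0, 324.0]), (38, [122.0, 346.0])]
```

step_arm(targets="-1 0 0 0.02 0 0 0;-1 0 0 0.06 0 0 0;-1 0 0 0.12 0 0 0;-1 0 0 0.18 0.1 0.02 0;-1 0 0 0.24 0.2 0.04 0;-1 0 0 0.26 0.3 0.05 0;-1 0 0 0.26 0.3 0.05 0")

```text
clock: 19.38
eef_pos: [0.4489, 0.2646, 0.3068]
tool_rot: [-0.086, 0.975, -0.204, 0.029]
ft_force: [0.8, -0.3, -2.0]
grip_width: 0.0111
grasp_force: 60.8
```

```bash
python3 - <<'E'
from h import *
def faces(im):
    I=im.astype(int); m=((I[:,:,1]-I[:,:,0]>=6)&(I[:,:,2]-I[:,:,1]<12)&(I.min(2)>110)).astype(np.uint8)
    n,_,st,c=cv2.connectedComponentsWithStats(m); return [(int(st[k,4]),c[k]) for k in range(1,n) if st[k,4]>12]
bar();i=bot.camera_info("wrist");w=shot("wrist","w12");s=shot("side","s12")
for n,im,ii in(("wrist",w,i),("side",s,None)):
    for a,c in faces(im):
        p=onz(n,*c,.019,ii)
        if abs(p[0]-.441)<.13 and abs(p[1]-.293)<.12: print(n,a,c,p)
r=go([.401,-.338,.245],-13.7,25)
# straight-line target from a standard hand-over
E
```

```text
t 19.3833 bar [0.447 0.272 0.324] yaw,tilt,roll [  9.749 -23.766  -1.345] F [ 0.759 -0.286 -1.996] w 0.01114594730970895 60.762412548065186
wrist 342 [393.003  43.503] [0.327 0.282 0.019]
wrist 968 [369.262 106.694] [0.397 0.275 0.019]
wrist 818 [363.037 183.594] [0.488 0.293 0.019]
side 31 [222.097 143.516] [0.488 0.294 0.019]
side 35 [199.143 151.   ] [0.396 0.279 0.019]
-0.088 -1.191 -0.145 1.101 -0.020 -0.496
```

Both cases lie in the bin at (0.397,0.277) and (0.488,0.293); wrist and side views agree. I carry the empty sieve back.

step_arm(targets="-1 -0.002 -0.02 0.01 0.03 0 -0.01;-1 -0.006 -0.06 0.01 0.08 0 -0.03;-1 -0.01 -0.12 0.01 0.15 -0.002 -0.06;-1 -0.015 -0.19 0.01 0.22 -0.004 -0.09;-1 -0.02 -0.26 0.01 0.29 -0.005 -0.12;-1 -0.025 -0.33 0.01 0.36 -0.006 -0.15;-1 -0.03 -0.4 0.01 0.43 -0.008 -0.18;-1 -0.035 -0.47 0.01 0.5 -0.01 -0.21;-1 -0.04 -0.54 0.01 0.55 -0.01 -0.24;-1 -0.044 -0.6 0.01 0.55 -0.01 -0.25")

```text
clock: 20.32
eef_pos: [0.4219, -0.0364, 0.3007]
tool_rot: [0.016, 1.0, 0.002, 0.021]
ft_force: [-0.0, -0.1, -4.4]
grip_width: 0.0108
grasp_force: 60.7
```

```bash
python3 - <<'E'
from h import *
bar(); go([.401,-.335,.25],-13.7,25)
E
```

```text
t 20.3167 bar [ 0.421 -0.036  0.319] yaw,tilt,roll [-1.772  0.276 -2.393] F [-0.049 -0.059 -4.361] w 0.010839979807072117 60.661139488220215
-0.038 -0.582 -0.135 0.552 -0.022 -0.249
```

step_arm(targets="-1 -0.004 -0.06 -0.01 0.07 -0.003 -0.03;-1 -0.008 -0.13 -0.02 0.14 -0.006 -0.06;-1 -0.013 -0.2 -0.03 0.21 -0.009 -0.09;-1 -0.018 -0.28 -0.05 0.29 -0.012 -0.125;-1 -0.023 -0.36 -0.07 0.37 -0.015 -0.16;-1 -0.028 -0.44 -0.09 0.44 -0.018 -0.195;-1 -0.033 -0.51 -0.11 0.5 -0.02 -0.225;-1 -0.036 -0.56 -0.13 0.54 -0.022 -0.242;-1 -0.038 -0.582 -0.135 0.552 -0.022 -0.249;-1 -0.038 -0.582 -0.135 0.552 -0.022 -0.249")

```text
clock: 21.15
eef_pos: [0.4031, -0.3265, 0.2298]
tool_rot: [0.118, 0.969, 0.217, 0.025]
ft_force: [-0.3, -0.4, -3.4]
grip_width: 0.0111
grasp_force: 60.7
```

```bash
python3 - <<'E'
from h import *
b,e=bar(); print(bot.get_obs()["joint_pos"]); r=go([.401,-.336,.162],-13.7,25); go([.401,-.3375,.153],-13.7,25,0,r)
# regrasp check: bar in the hand, wrist camera
i=bot.camera_info("wrist");w=shot("wrist","w13");S=sieveR(e[0],e[1])
g=cv2.cvtColor(w,cv2.COLOR_BGR2GRAY)
for v in(60,110,160,210):
    row=g[v].astype(int); 
    # bar's edges near predicted centre line
    ps=[proj("wrist",b+S.apply([x,0,.015]),i) for x in np.linspace(-.09,.09,181)]
    p=min(ps,key=lambda q:abs(q[1]-v)); d=np.abs(np.diff(cv2.GaussianBlur(g[v:v+1],(3,1),0)[0].astype(int)))
    k=[x for x in range(int(p[0])-35,int(p[0])+35) if d[x]>14]; print(v,p,k)
E
```

```text
t 21.15 bar [ 0.401 -0.334  0.247] yaw,tilt,roll [-13.992  25.263   0.217] F [-0.317 -0.377 -3.405] w 0.011124312265023905 60.720945596694946
[-0.881  0.485  0.271  1.634  0.348 -0.687]
-0.001 -0.004 -0.170 -0.007 -0.003 0.004
0.000 -0.003 -0.018 0.000 0.000 0.000
60 [253.926  59.396] [237, 238, 271, 272, 273]
110 [254.01  109.325] [236, 237, 285, 286]
160 [254.098 161.399] [237, 238]
210 [254.179 209.241] [238]
```

step_arm(targets="-1 -0.001 -0.002 -0.04 -0.007 -0.003 0.004;-1 -0.001 -0.003 -0.09 -0.007 -0.003 0.004;-1 -0.001 -0.003 -0.13 -0.007 -0.003 0.004;-1 -0.001 -0.004 -0.155 -0.007 -0.003 0.004;-1 -0.001 -0.004 -0.17 -0.007 -0.003 0.004;-1 -0.001 -0.006 -0.178 -0.007 -0.003 0.004;-1 -0.001 -0.007 -0.184 -0.007 -0.003 0.004;-1 -0.001 -0.007 -0.187 -0.007 -0.003 0.004;-1 -0.001 -0.007 -0.187 -0.007 -0.003 0.004")

```text
clock: 21.95
eef_pos: [0.4054, -0.3279, 0.1432]
tool_rot: [0.113, 0.97, 0.212, 0.031]
ft_force: [-0.2, -0.6, -1.7]
grip_width: 0.0112
grasp_force: 61.0
```

```bash
python3 - <<'E'
from h import *
bar(); s=shot("side","s14"); a=cv2.cvtColor(s,6); b=cv2.cvtColor(cv2.imread("pics/side0.png"),6)
# compare sieve's near (low) wall region with the start: best shift
t=b[270:300,215:300]; r=cv2.matchTemplate(a[262:308,207:308],t,cv2.TM_CCOEFF_NORMED); print(cv2.minMaxLoc(r)[1:4:2], "zero shift = (8,8)")
E
```

```text
t 21.95 bar [ 0.403 -0.335  0.16 ] yaw,tilt,roll [-13.165  24.75   -0.761] F [-0.204 -0.639 -1.683] w 0.01116084080072709 60.963664054870605
(0.7693975567817688, (9, 6)) zero shift = (8,8)
```

step_arm(targets="-1 0 0 0 0 0 0;-1 0 0 0 0 0 0")

```text
clock: 22.17
eef_pos: [0.4055, -0.3284, 0.143]
tool_rot: [0.114, 0.97, 0.212, 0.031]
ft_force: [0.6, -1.4, -1.5]
grip_width: 0.0109
grasp_force: 61.0
```

```bash
python3 - <<'E'
from h import *
o=bot.get_obs();print(o["joint_pos"],o["joint_vel"],o["ft_torque"],o["tau"]);bar();go([.401,-.3375,.153],-13.7,25)
E
```

```text
[-0.881  0.53   0.117  1.418  0.348 -0.694] [-0.003  0.003 -0.    -0.002  0.001 -0.001] [-0.377  0.284  0.068] [  0.195 -48.277  22.46    1.887   1.263  -0.058]
t 22.1667 bar [ 0.403 -0.336  0.16 ] yaw,tilt,roll [-13.176  24.728  -0.808] F [ 0.594 -1.388 -1.49 ] w 0.010861087743205974 61.04122281074524
-0.005 -0.003 -0.014 0.010 0.014 -0.004
```

step_arm(targets="-1 -0.003 -0.002 -0.004 0.005 0.007 -0.002;-1 -0.005 -0.003 -0.008 0.01 0.014 -0.004;-1 -0.005 -0.003 -0.011 0.01 0.014 -0.004;-1 -0.005 -0.003 -0.014 0.01 0.014 -0.004;-1 -0.005 -0.003 -0.014 0.01 0.014 -0.004")

```text
clock: 22.58
eef_pos: [0.4047, -0.331, 0.1395]
tool_rot: [0.117, 0.969, 0.214, 0.029]
ft_force: [-0.7, -1.5, 17.0]
grip_width: 0.0111
grasp_force: 63.6
```

```bash
python3 - <<'E'
from h import *
bar();go([.401,-.3375,.153],-13.7,25);print(bot.get_obs()["ft_torque"])
s=shot("side","s15"); a=cv2.cvtColor(s,6); b=cv2.cvtColor(cv2.imread("pics/side0.png"),6)
t=b[270:300,215:300]; r=cv2.matchTemplate(a[262:308,207:308],t,cv2.TM_CCOEFF_NORMED); print(cv2.minMaxLoc(r)[1:4:2])
E
```

```text
t 22.5833 bar [ 0.403 -0.339  0.156] yaw,tilt,roll [-13.625  24.972  -0.393] F [-0.738 -1.48  17.041] w 0.011091314274402535 63.63067030906677
-0.004 0.002 -0.007 0.002 0.008 0.002
[ 0.832  0.197 -0.003]
(0.845332145690918, (8, 8))
```

The side view matches the start picture with zero shift, and the contact force is 17 N, so the sieve is seated. The grip had shifted a few mm on the bar. I release and retract.

step_arm(targets="-1 0 0 0.006 0 0 0;-0.8 0 0 0.006 0 0 0;-0.6 0 0 0.006 0 0 0;-0.3 0 0 0.006 0 0 0;0 0 0 0.006 0 0 0;0.2 0 0 0.006 0 0 0;0.2 -0.005 -0.015 0.036 0 0 0;0.2 -0.01 -0.035 0.076 0 0 0;0.2 -0.016 -0.055 0.12 0 0 0;0.2 -0.022 -0.075 0.165 0 0 0")

```text
clock: 23.47
eef_pos: [0.3913, -0.3668, 0.218]
tool_rot: [0.116, 0.969, 0.216, 0.025]
ft_force: [0.1, -0.4, -0.7]
grip_width: 0.051
grasp_force: 0.0
```

```bash
python3 - <<'E'
from h import *
bar();s=shot("side","s16");w=shot("wrist","w16"); a=cv2.cvtColor(s,6); b=cv2.cvtColor(cv2.imread("pics/side0.png"),6)
for y0,y1,x0,x1 in((270,300,215,300),(240,262,215,228),(255,275,280,298)):
    t=b[y0:y1,x0:x1]; r=cv2.matchTemplate(a[y0-6:y1+6,x0-6:x1+6],t,cv2.TM_CCOEFF_NORMED); print(cv2.minMaxLoc(r)[1:4:2])
# bar in the wrist view vs where it should be
i=bot.camera_info("wrist"); g=cv2.cvtColor(w,6)
B=np.array([.400,-.3375,.151]);S=sieveR(-13.7,25)
for x in(-.07,-.03,.0,.03):
    p=proj("wrist",B+S.apply([x,0,.015]),i); v=int(p[1]); 
    if 0<v<384:
        d=np.abs(np.diff(cv2.GaussianBlur(g[v:v+1],(3,1),0)[0].astype(int))); print(x,p,[k for k in range(int(p[0])-30,int(p[0])+30) if d[k]>14])
E
```

```text
t 23.4667 bar [ 0.39  -0.374  0.235] yaw,tilt,roll [-13.723  25.145   0.159] F [ 0.095 -0.408 -0.669] w 0.05103416731929098 0.0
(0.8825092315673828, (6, 6))
(0.933823823928833, (6, 6))
(0.8957287073135376, (6, 6))
-0.07 [255.19   93.992] []
-0.03 [255.195 160.121] []
0.0 [255.199 205.162] [250, 266]
0.03 [255.202 246.792] []
```

step_arm(targets="0.2 -0.02 -0.03 0.06 0 0 0;0.2 -0.08 -0.06 0.08 0 0 0;0.2 -0.14 -0.1 0.1 0 0 0;0.2 -0.2 -0.14 0.1 0 0 0;0.2 -0.26 -0.17 0.1 0 0 0;0.2 -0.3 -0.18 0.1 0 0 0;0.2 -0.3 -0.18 0.1 0 0 0;0.2 -0.3 -0.18 0.1 0 0 0")

```text
clock: 24.23
eef_pos: [0.2408, -0.4571, 0.2668]
tool_rot: [0.118, 0.969, 0.216, 0.025]
ft_force: [0.6, 0.7, -0.9]
grip_width: 0.0511
grasp_force: 0.0
```

```bash
python3 - <<'E'
from h import *
bar();im={n:shot(n,n+"17") for n in("top","side")}
for n,(x0,x1,y0,y1) in (("top",(290,350,188,258)),("side",(213,298,228,295)),("top",(165,185,205,255)),("top",(264,278,205,255)),("top",(165,190,118,145)),("top",(255,285,108,148))):
    b=cv2.cvtColor(cv2.imread(f"pics/{n}0.png"),6); a=cv2.cvtColor(im[n],6)
    r=cv2.matchTemplate(a[y0-6:y1+6,x0-6:x1+6],b[y0:y1,x0:x1],cv2.TM_CCOEFF_NORMED); print(n,(x0,y0),cv2.minMaxLoc(r)[1:4:2])
# new blobs (cases in bin, bushings in tray) in top view
d=cv2.absdiff(im["top"],cv2.imread("pics/top0.png")).max(2); m=(d>25).astype(np.uint8)
n,_,st,c=cv2.connectedComponentsWithStats(m)
for k in range(1,n):
    if st[k,4]>4 and c[k][0]<290: print(int(st[k,4]),c[k].round(0),onz("top",*c[k],.012)[:2])
E
```

```text
t 24.2333 bar [ 0.239 -0.465  0.284] yaw,tilt,roll [-13.881  25.173   0.11 ] F [ 0.562  0.736 -0.873] w 0.051109476319293495 0.0
top (290, 188) (0.8922926783561707, (6, 6))
side (213, 228) (0.8945723176002502, (6, 6))
top (165, 205) (0.9997889399528503, (6, 6))
top (264, 205) (0.9995895028114319, (6, 6))
top (165, 118) (0.9996302127838135, (6, 6))
top (255, 108) (0.9997735023498535, (6, 6))
25 [240. 182.] [ 0.556 -0.045]
188 [138. 198.] [0.491 0.295]
42 [146. 202.] [0.479 0.266]
23 [241. 194.] [ 0.514 -0.05 ]
196 [141. 226.] [0.399 0.277]
43 [149. 229.] [0.388 0.248]
27 [238. 240.] [ 0.36  -0.045]
30 [274. 350.] [ 0.025 -0.167]
```

```bash
python3 -c "
from workcell import bot
print(bot.job_done())"
```

```text
the job is handed in; nothing more can be done
None
```

I handed the job in at about 24 s on the robot clock: the three bushings are in the tray, both cases are in the bin, the empty sieve is back on its stand as it stood, and the tools, cup and loupe stand match the start picture. On the way I set the sieve down briefly inside the tray to regrasp it a half turn round, because joint 6 had reached its limit.

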